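# Tip the spring pan with the scraper and clear its offcuts into the cup

## Task

Take the scraper from its rack, press its edge onto the floor of the spring-loaded offcut pan behind the three steel offcuts so that the pan tips well down but does not bottom on its stop, and keep it tipped while you sweep all three over the open lip into the cup below. Press gently, keep the fingers off the pan and the offcuts, and let the pan come back level. Then hang the scraper in its rack again as it was; leave the cup standing where it is and the other things alone.

Things in the scene. Friction and masses are not known exactly. Their poses are not given: they have to be found in the camera images.
- stand: Grey steel stand of the pan, fixed to the bench: base plate 120 x 160 x 8 mm and two posts 177 mm high. Origin: on the bench straight below the pan's hinge axis. Its x axis is the direction of the hinge axis; the pan reaches from the hinge along its -y axis. z up.
- pan (a joint): Tilt of the pan about its hinge, an axis along the stand's x, 165 mm above the stand's origin. 0 = level (held there by a damped spring), positive = mouth down, stop at 0.42 rad; 0.25 to 0.4 is well down. It takes about 0.15 N m to start tipping, 0.4 N m to hold 0.32 rad, and rises when let go. The top of the pan's floor lies in the plane of the axis.
- pan_lip (a point): Middle of the open lip, on the floor's top, 220 mm from the hinge; moves and tilts with the pan (y towards the hinge, z out of the floor). Aluminium pan, black rubber floor from 60 to 220 mm from the hinge, 64 mm wide inside; side and back walls 18 mm high, 4 mm thick; no rim at the mouth. The offcuts cling to the rubber and do not slide even when fully tipped.
- slug_c (a point): Centre of a plain steel disc lying flat on the pan's floor, 18 mm across, 9 mm thick, about 18 g.
- barend_c (a point): Centre of a plain steel bar end lying on the pan's floor, 20 x 13 x 9 mm, about 18 g.
- angle_c (a point): Centre of a plain steel L-shaped offcut lying on the pan's floor, legs 18 mm, 6 mm thick, 10 mm high, about 14 g. The three offcuts lie in any order, 104 to 176 mm from the hinge axis and up to 12 mm off the pan's middle line.
- cup: White plastic cup standing loose on the bench under the pan's mouth, 110 mm across its rim, 60 mm high, wall 3 mm. Origin: centre of its underside, z up.
- scraper_c (a point): Centre of the scraper's wooden handle (100 x 20 x 28 mm along the scraper's x, y, z). The steel blade, 54 mm wide along x and 3 mm thick in y, hangs down from the middle of the handle; it is clamped at a setting that differs each time, so its lower edge lies 76 to 104 mm below this point: find it by touch. 150 g. It hangs with its axes parallel to the rack's, the handle's ends resting on the two blocks; grip the middle of the handle across its 20 mm from above.
- rack: Wooden rack fixed to the bench: base 110 x 60 x 6 mm and two blocks, 66 mm apart along its x, 20 mm wide, 50 mm deep, tops 100 mm above the bench; the blade hangs between them and the handle's centre is then 114 mm above the bench. Origin: centre of its underside, x along the handle, z up.
- can: Bystander: closed can 84 mm across and 100 mm high standing on the bench. Origin: centre of its underside. The rack and the can may change places between left and right.
- wirebrush: Bystander: hand brush lying on the bench beyond the pan.
- wrench: Bystander: steel open-end wrench lying on the bench.
- hammer: Bystander: wooden-handled hammer lying on the bench.
- driver: Bystander: screwdriver lying on the bench.
- jar: Bystander: glass jar, 60 mm across and 80 mm high, on the bench.
- firebrick: Bystander: half firebrick 115 x 65 x 50 mm on the bench.
- tape: Bystander: ring of grey tape 80 mm across, 24 mm high, on the bench.
Not all that is in view belongs to the job. Of the things that look like the part that bears scraper_c, the middle-sized one is meant.

How it is judged (in metres and radians):
On the way, in this order (a step that is already met when the one before it is completed fails the run):
1. the scraper holds the pan tipped down by more than 0.25 rad with all three offcuts still in it (value of joint pan above 0.25 rad and contact force between scraper and pan above 0.5 N and y of slug_c in the frame of pan_lip between 0.002 and 0.162 m and z of slug_c in the frame of pan_lip between 0 and 0.02 m and y of barend_c in the frame of pan_lip between 0.002 and 0.162 m and z of barend_c in the frame of pan_lip between 0 and 0.02 m and y of angle_c in the frame of pan_lip between 0.002 and 0.162 m and z of angle_c in the frame of pan_lip between 0 and 0.02 m), for 0.2 s.
2. all three offcuts are in the cup (horizontal distance between each of slug_c, barend_c, angle_c and cup below 0.05 m and z of slug_c in the frame of cup between 0 and 0.05 m and z of barend_c in the frame of cup between 0 and 0.05 m and z of angle_c in the frame of cup between 0 and 0.05 m), for 0.2 s.
At the end, for the whole second after the job is handed in: All three offcuts lie in the upright cup, the pan is level again (within 0.05 rad), and the scraper hangs at rest in its rack: handle on both blocks, upright within 0.12 rad, within 12 mm of the rack's middle along the handle and 22 mm across it (all of step 2 and angle between cup's own z axis and vertical below 0.1 rad and linear speed of each of cup, scraper below 0.02 m/s and value of joint pan below 0.05 rad and x of scraper_c in the frame of rack between -0.012 and 0.012 m and y of scraper_c in the frame of rack between -0.022 and 0.022 m and z of scraper_c in the frame of rack between 0.109 and 0.119 m and angle between scraper_c's own z axis and vertical below 0.12 rad); the robot touches nothing.
It fails at once if an offcut is pushed over the lip while the pan is tipped by less than 0.15 rad ((y of slug_c in the frame of pan_lip between -0.012 and -0.002 m and z of slug_c in the frame of pan_lip above -0.002 m and value of joint pan below 0.15 rad) or (y of barend_c in the frame of pan_lip between -0.012 and -0.002 m and z of barend_c in the frame of pan_lip above -0.002 m and value of joint pan below 0.15 rad) or (y of angle_c in the frame of pan_lip between -0.012 and -0.002 m and z of angle_c in the frame of pan_lip above -0.002 m and value of joint pan below 0.15 rad)).
It fails at once if the fingers touch the pan or an offcut (contact force between the fingers and slug above 1 N or contact force between the fingers and barend above 1 N or contact force between the fingers and angle above 1 N or contact force between the fingers and pan above 1 N).
It fails at once if the scraper is pressed on the pan with more than 25 N, or the pan is driven onto its stop (beyond 0.41 rad) (contact force between scraper and pan above 25 N or value of joint pan above 0.41 rad).
It fails at once if the cup is shifted by more than 30 mm or tipped over (distance of cup from where it was at the start of the episode above 0.03 m or angle between cup's own z axis and vertical above 0.5 rad).
It fails at once if a bystander is shifted by more than 30 mm (distance of any of can, wirebrush, wrench, hammer, driver, jar, firebrick, tape from where it was at the start of the episode above 0.03 m).
It also fails if it takes over 64 s, if anything falls off the work surface, if the arm or the gripper's body presses on something with over 40 N, if the wrist force passes 120 N, or if a joint passes its speed limit or range.

## Robot

A 6-joint arm with a two-finger parallel gripper is mounted at the origin on the work surface. World frame = base frame: x ahead of the robot, y to its left, z up, the work surface at z = 0. Lengths are in mm, angles in rad, forces in N, time in s.
With the tool pointing down it reaches from about 425 to 950 mm from the base axis. Payload 14.7 kg.
Tool frame: the origin (TCP) lies midway between the tips of the shut fingers; the grasp point (between the pads) lies behind it (env.grip_depth is the z of the grasp point in the tool frame, in mm); z points along the fingers, y is the line along which they close (so a half turn about z gives the same grasp; the last joint's range is limited). The gripper opens to 85 mm and grips with 20 to 120 N. Pads are 22 mm wide; open, the fingers measure 114 mm over their backs; the gripper's body (76 mm by 85 mm) begins 54 mm behind the grasp point. The pads swing forward as they close: fully open they stand 13 mm farther back than shut.
Start: joints at [-1.312, 0.48, 1.596, -0, 1.065, -0.047], TCP at [195.703, -619.833, 194.597] pointing down, gripper open.
Joint ranges: [-2.75, 2.75], [-0.82, 2.05], [0.23, 2.67], [-1.56, 4.7], [0.09, 2.69], [-2.92, 2.92]. Speed limits (rad/s): [1.89, 1.89, 2.39, 3.01, 3.01, 3.01].

## Interface

Orientations are given as [roll, pitch, yaw] about the fixed x, y, z axes, in that order (R = Rz(yaw) Ry(pitch) Rx(roll)).
In Python, from workcell import env gives the robot as it stands.
- The arm moves only by the shell command python3 -m crank 'ROWS' [FORCE]. ROWS is a JSON object of lists of equal length, an entry for each row: "linear": the shift along the tool's x, y, z in mm, a list of three; "turn": the turn, a rotation vector about the tool's x, y, z in degrees, a list of three; "hand": the finger opening in mm, from 0 to 85.4. In form: {"linear": [[tx, ty, tz], ...], "turn": [[wx, wy, wz], ...], "hand": [hand, ...]}. A call has 1 to 20 rows; each row shifts and turns the commanded pose from where the row before left it, along the tool's axes as they then stand; what a row does not reach is not made up. A row lasts 1/10 s, in which the tool goes at most 50 mm and 8.59 degrees, less where a joint would pass 70% of its speed; a pose out of reach is approached as far as the arm can. A call with a gripper value outside its range is refused whole. The fingers move at their own pace and stop on an object; FORCE is the grip in N (left out, the last holds). Time passes only in rows, so rows that do not move let the fingers close. It gives the time, the measured TCP pose, the force, the opening and the grip force at its end, in the units of the state.
- env.get_state(): the state, without advancing time (a new reading comes with each control period).
- env.camera(name): name is "scene" or "top" or "wrist"; returns the picture (400x640x3 uint8, red, green, blue); there is no depth.
- env.camera_info(name): a dict with "K" (3x3 intrinsics, pixels), "R" (3x3) and "t" (3): a world point X has camera coordinates R X + t; the wrist camera has in their place "mount" (4x4, takes a point from camera to tool coordinates, whose origin is the TCP and whose axes are the flange's). Camera axes: x right, y down, z forward; pixel columns grow to the right and rows downward; lengths in mm; the calibration is good to about 2 mm. A picture is of the moment at which its call begins: read the wrist's pose just before it. camera_info takes no time and is no camera call.
- env.finish_job(): hands the job in; it is judged then, once.
The state is a dict: "time": time; "joints": joint angles; "joint_velocities": joint speeds; "tau": joint torques, N m; "tcp_pos": TCP position; "tool_rot": TCP orientation; "force": force on the tool from outside, world axes, zero at the start; "ft_torque": the same for the moment, N m; "opening": opening from 0.0 (shut) to 1.0 (fully open); "gripper_force": force on a finger pad.
Only numpy, scipy, OpenCV 4.12 (cv2) and the standard library are available. Lean on these libraries where they do the work, as an engineer would, in place of code of your own. Each camera call takes 0.05 s, during which the arm holds its last target. There are 200 camera calls.

## Working session

There is one attempt and no reset: what is moved stays moved. The work goes in short steps, Python scripts to look and compute and a shell command to move; the robot and the scene stay as the last step left them, time stands still between calls to the robot, and variables do not carry over. Pictures are saved under pics/ and viewed, at most 10 in all, crops included, and the job is handed in when it is done.

```bash
ls; mkdir -p pics
python3 - <<'E'
from workcell import env
import cv2,numpy as np
s=env.get_state();print(s, env.grip_depth)
for n in("scene","top"):
    im=env.camera(n);cv2.imwrite(f"pics/{n}0.png",im[:,:,::-1])
    i=env.camera_info(n);print(n,{k:np.round(np.array(v),3).tolist() for k,v in i.items()})
print(env.camera_info("wrist"))
E
```

```text
pics
{'time': 0.0, 'joints': array([-1.31155976e+00,  4.80785724e-01,  1.59684537e+00,  4.96074903e-06,
        1.06510354e+00, -4.66023653e-02]), 'joint_velocities': array([-2.74723838e-03, -5.88050891e-04, -1.10020856e-03, -3.07356214e-04,
        3.29590071e-04,  7.59485453e-05]), 'tau': array([-5.26761960e-04, -9.50640106e+01, -4.30183053e+01, -9.92858327e-05,
        1.22586740e-02,  5.06530156e-06]), 'tcp_pos': array([ 195.61912762, -619.40882745,  194.01295984]), 'tool_rot': array([-3.14045211e+00, -5.75322854e-05,  3.05836489e-01]), 'force': array([0.70565731, 0.08924359, 0.28840947]), 'ft_torque': array([-0.04545468,  0.06401068, -0.01428184]), 'gripper_force': 0.0, 'opening': 0.997694072684899} -18.700000000000003
scene {'K': [[464.298, 0.0, 309.928], [0.0, 464.298, 197.672], [0.0, 0.0, 1.0]], 'R': [[0.678, 0.735, 0.023], [0.47, -0.409, -0.782], [-0.565, 0.541, -0.622]], 't': [-394.95, -163.688, 1578.032]}
top {'K': [[400.39, 0.0, 312.218], [0.0, 400.39, 203.781], [0.0, 0.0, 1.0]], 'R': [[-0.015, -1.0, -0.001], [-0.976, 0.015, -0.217], [0.217, -0.003, -0.976]], 't': [0.677, 582.802, 1020.529]}
{'K': array([[278.2857195 ,   0.        , 317.08475584],
       [  0.        , 278.2857195 , 201.298817  ],
       [  0.        ,   0.        ,   1.        ]]), 'mount': array([[ 6.02487775e-04, -9.58438787e-01, -2.85297613e-01,
         7.29873425e+01],
       [ 9.99999395e-01,  8.39905518e-04, -7.09822325e-04,
        -4.49647491e-01],
       [ 9.19944288e-04, -2.85297013e-01,  9.58438714e-01,
        -1.79309024e+02],
       [ 0.00000000e+00,  0.00000000e+00,  0.00000000e+00,
         1.00000000e+00]])}
```

View pics/scene0.png

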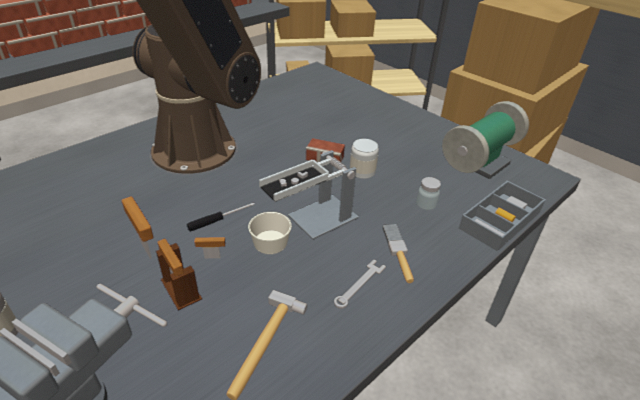

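View pics/top0.png

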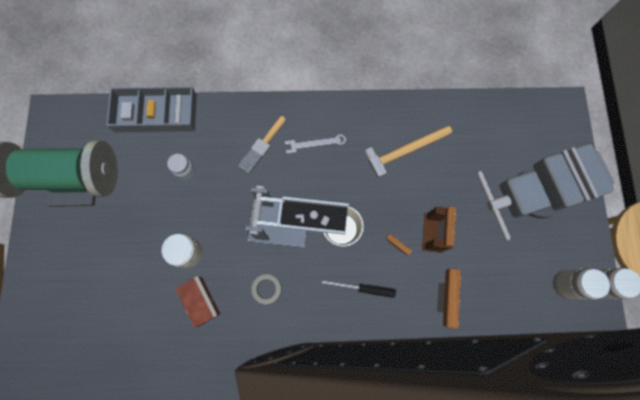

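The rack, with the scraper hanging in it, is at top (440,228). The pan has its hinge at about (258,212) and its mouth at about (348,218), and the cup is at (342,228). The can is the white cylinder at (180,250). The big decoy lies at (453,298) and the small one at (400,244). Next I'll zoom in.

```bash
cat > h.py <<'E'
from workcell import env
import cv2,numpy as np
from scipy.spatial.transform import Rotation as Ro
def cam(n,s=None):
    i=env.camera_info(n);K=np.array(i["K"])
    if n!="wrist": return K,np.array(i["R"]),np.array(i["t"])
    s=s or env.get_state()
    T=np.eye(4);T[:3,:3]=Ro.from_euler("xyz",s["tool_rot"]).as_matrix();T[:3,3]=s["tcp_pos"]
    W=np.linalg.inv(T@np.array(i["mount"]));return K,W[:3,:3],W[:3,3]
def cast(c,px,z):
    K,R,t=c;px=np.atleast_2d(px).astype(float)
    d=np.c_[px,np.ones(len(px))]@np.linalg.inv(K).T@R
    o=-R.T@t;return o+d*((z-o[2])/d[:,2])[:,None]
def proj(c,X):
    K,R,t=c;p=(np.atleast_2d(X)@R.T+t)@K.T;return p[:,:2]/p[:,2:]
def snap(n,name):
    s=env.get_state();im=env.camera(n)[:,:,::-1].copy();cv2.imwrite(f"pics/{name}.png",im);return im,cam(n,s)
E
python3 - <<'E'
from h import *
a=cv2.imread("pics/top0.png")[180:280,240:470];b=cv2.imread("pics/scene0.png")[130:315,145:375]
a=cv2.resize(a,None,fx=3.4,fy=3.4,interpolation=2);cv2.imwrite("pics/c1.png",a)
im=cv2.imread("pics/top0.png");hsv=cv2.cvtColor(im,cv2.COLOR_BGR2HSV)
m=cv2.inRange(hsv,(5,150,90),(20,255,255))
c=cam("top")
for k in cv2.findContours(m,0,1)[0]:
    if cv2.contourArea(k)>60:
        r=cv2.minAreaRect(k);print(np.round(r[0]),np.round(r[1]),r[2],cast(c,r[0],128).round(),cast(c,r[0],0).round())
E
```

```text
[150. 109.] [14.  5.] 90.0 [[836. 422. 128.]] [[899. 478.   0.]]
```

View pics/c1.png

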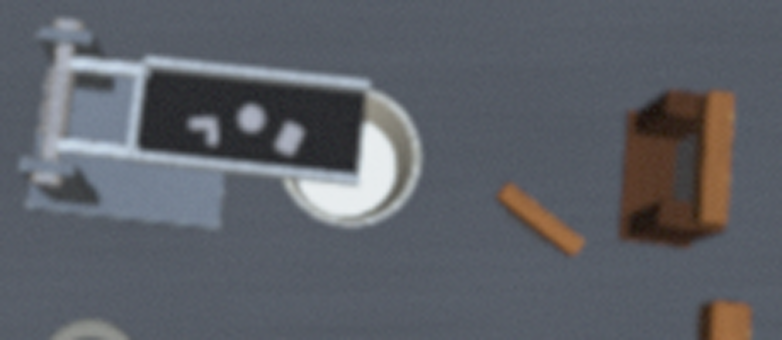

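The crop shows the handle in the rack at crop (715,160). The rubber floor corners are at (148,70), (370,90), (357,175) and (136,150). The angle is at (207,130), the slug at (251,118) and the bar end at (290,139).

Run:
```python
from h import *
c=cam("top");f=lambda p,z:cast(c,np.array(p)/3.4+[240-.35,180-.35],z)
h=f([(705,93),(735,95),(725,230),(696,226)],128);print("handle",h.round(),h.mean(0))
d=(h[0]+h[1]-h[2]-h[3]);print("yaw handle",np.degrees(np.arctan2(d[1],d[0])))
p=f([(148,70),(370,90),(357,175),(136,150)],165);print("floor",p.round())
lip=(p[1]+p[2])/2;bk=(p[0]+p[3])/2;u=lip-bk;print("len",np.linalg.norm(u),np.linalg.norm(p[1]-p[2]));u/=np.linalg.norm(u);hin=lip-220*u
print("lip",lip,"bk",bk,"u",u,np.degrees(np.arctan2(u[1],u[0])),"hinge",hin)
pst=f([(65,33),(43,168)],177);print("posts",pst,pst.mean(0))
for n,q,z in(("angle",(205,130),175),("slug",(251,118),174),("bar",(290,139),174)):
    x=f([q],z)[0]-hin;print(n,x@u, x@np.array([-u[1],u[0],0]))
print("cup rim", f([(352,158)],60))
print(proj(cam("scene"),np.array([lip,bk,hin,h.mean(0)])).round())
```

```text
handle [[ 555. -350.  128.]
 [ 553. -372.  128.]
 [ 452. -356.  128.]
 [ 456. -335.  128.]] [ 503.99423248 -353.32589542  128.        ]
yaw handle -9.107723212524085
floor [[570.  63. 165.]
 [553. -97. 165.]
 [492. -85. 165.]
 [512.  72. 165.]]
len 159.4503283119842 62.60392953716833
lip [522.28640468 -90.87883147 165.        ] bk [541.09396872  67.4584122  165.        ] u [-0.11795249 -0.99301924  0.        ] -96.77394993071186 hinge [548.23595356 127.5854011  165.        ]
posts [[595.66915682 121.89648076 177.        ]
 [498.02861535 135.98973724 177.        ]] [546.84888609 128.943109   177.        ]
angle 107.60813646077673 -11.85953351331154
slug 139.08467212278612 0.2801413243725328
bar 168.0685075171701 -11.934245414763314
cup rim [[520.9058515  -90.43581035  60.        ]]
[[267. 193.]
 [320. 172.]
 [338. 165.]
 [169. 251.]]
```

```bash
python3 -m crank '{"linear":[[0,0,-30],[34,-14.6,-20],[34,-14.6,-10],[34,-14.6,0],[34,-14.6,0],[34,-14.6,0],[34,-14.6,0],[34,-14.6,0],[34,-14.6,0],[34,-14.6,0],[34,-14.6,0],[34,-14.6,0],[0,0,0],[0,0,0],[0,0,0],[0,0,0],[0,0,0],[0,0,0]],"turn":[[0,0,0],[0,0,0],[0,0,0],[0,0,0],[0,0,0],[0,0,0],[0,0,0],[0,0,0],[0,0,0],[0,0,0],[0,0,0],[0,0,0],[0,0,6.65],[0,0,6.65],[0,0,6.65],[0,0,6.65],[0,0,0],[0,0,0]],"hand":[85,85,85,85,85,85,85,85,85,85,85,85,85,85,85,85,85,85]}' 60
python3 - <<'E'
from h import *
im,c=snap("wrist","w1")
np.savez("w1.npz",K=c[0],R=c[1],t=c[2])
E
```

```text
time: 1.9
tcp_pos: [503.9, -354.0, 254.4]
tool_rot: [-3.141, 0.0, -0.155]
force: [0.2, -0.3, 0.1]
opening: 0.997
gripper_force: 0.0
```

View pics/w1.png

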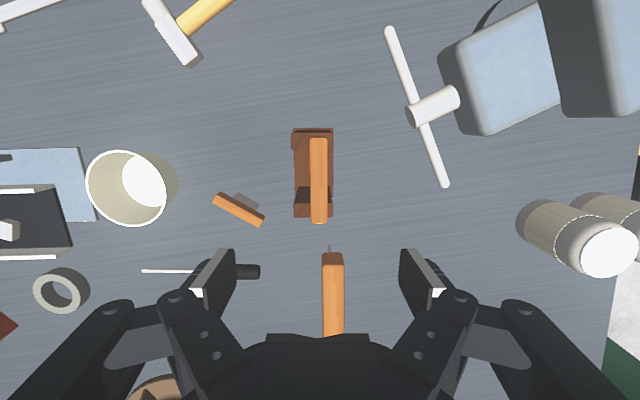

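The wrist view shows the scraper handle in the rack spanning pixels (310–327, 138–223), with the larger decoy at (333,300).

```bash
python3 - <<'E'
from h import *
d=np.load("w1.npz");c=(d["K"],d["R"],d["t"])
im=cv2.imread("pics/w1.png");hsv=cv2.cvtColor(im,cv2.COLOR_BGR2HSV)
m=cv2.inRange(hsv,(8,150,150),(16,255,255))
for k in cv2.findContours(m,0,1)[0]:
    if cv2.contourArea(k)>200:
        r=cv2.minAreaRect(k);b=cv2.boxPoints(r);w=cast(c,b,128);print(b.round(),w.round(),w.mean(0),np.linalg.norm(w-np.roll(w,1,0),axis=1))
E
python3 - <<'E'
from h import *
d=np.load("w1.npz");c=(d["K"],d["R"],d["t"])
im=cv2.imread("pics/w1.png");hsv=cv2.cvtColor(im,cv2.COLOR_BGR2HSV)
print(hsv[180,318],hsv[215,320],hsv[300,333],hsv[170,300])
b=np.array([(310,139),(326,139),(327,221),(312,221)]);w=cast(c,b,128);print(w.round(1),w.mean(0))
m=cv2.inRange(hsv,(8,110,150),(18,255,255))
for k in cv2.findContours(m,0,1)[0]:
    if cv2.contourArea(k)>200:
        r=cv2.minAreaRect(k);b=cv2.boxPoints(r);w=cast(c,b,128);print(b.round(),w.round(),w.mean(0),np.linalg.norm(w-np.roll(w,1,0),axis=1))
E
```

```text
[ 14 142 217] [ 14 141 220] [ 15 139 231] [ 11 121 135]
[[ 556.  -353.6  128. ]
 [ 553.3 -370.6  128. ]
 [ 460.2 -358.1  128. ]
 [ 462.9 -340.8  128. ]] [ 508.11113873 -355.76196171  128.        ]
[[322. 265.]
 [343. 265.]
 [343. 336.]
 [322. 336.]] [[ 404. -344.  128.]
 [ 400. -369.  128.]
 [ 294. -356.  128.]
 [ 299. -328.  128.]] [ 349.27911448 -349.17057066  128.        ] [106.57308685  25.83425715 106.59431799  28.13461037]
[[212. 202.]
 [216. 194.]
 [263. 220.]
 [258. 228.]] [[ 503. -230.  128.]
 [ 512. -238.  128.]
 [ 473. -284.  128.]
 [ 464. -277.  128.]] [ 488.13371425 -257.38315212  128.        ] [60.64870629 11.52730952 60.10935185 11.8497516 ]
[[309. 138.]
 [327. 138.]
 [327. 223.]
 [309. 223.]] [[ 557. -353.  128.]
 [ 554. -372.  128.]
 [ 458. -358.  128.]
 [ 461. -337.  128.]] [ 507.52797727 -354.78295768  128.        ] [97.49768715 19.32102604 97.48999122 21.12527274]
```

```bash
python3 -m crank '{"linear":[[3,0.5,25],[0,0,25],[0,0,25],[0,0,25],[0,0,25],[0,0,20],[0,0,14],[0,0,0],[0,0,0],[0,0,0],[0,0,0],[0,0,0],[0,0,0],[0,0,0],[0,0,0]],"turn":[[0,0,0.5],[0,0,0],[0,0,0],[0,0,0],[0,0,0],[0,0,0],[0,0,0],[0,0,0],[0,0,0],[0,0,0],[0,0,0],[0,0,0],[0,0,0],[0,0,0],[0,0,0]],"hand":[60,50,50,50,50,50,50,50,10,10,10,10,10,10,10]}' 100
```

```text
time: 3.45
tcp_pos: [506.9, -355.1, 95.7]
tool_rot: [3.142, -0.0, -0.167]
force: [0.0, 0.8, 0.3]
opening: 0.118
gripper_force: 0.0
```

Run:
```python
from h import *
im,c=snap("wrist","w2");im2,_=snap("scene","s2");
cv2.imwrite("pics/c2.png",np.hstack([im[80:400,150:490],cv2.resize(im2[180:340,80:300],None,fx=2,fy=2)]))
```

```text
(no output)
```

View pics/c2.png

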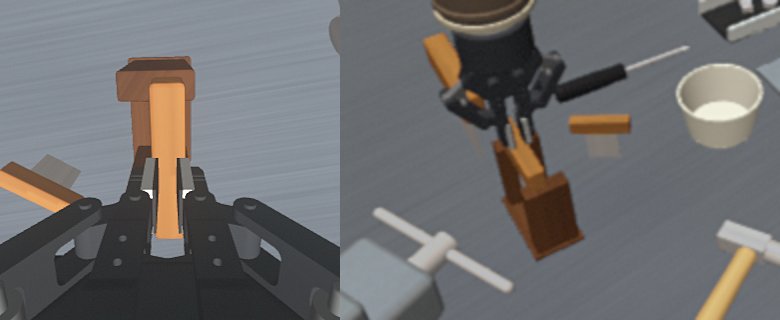

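The fingers straddle the handle without gripping it. The opening is 10 mm, as commanded, with no force. I'll check where the handle is from this view.

Run:
```python
from h import *
c=cam("wrist");s=env.get_state();print(s["opening"],s["gripper_force"],s["time"])
for z in(128,118,108):
  w=cast(c,np.array([(150,83),(185,83),(182,238),(155,238)])+[150,80],z);print(z,w.round(1).tolist(),w.mean(0).round(1),np.linalg.norm(w-np.roll(w,1,0),axis=1))
p=proj(c,[s["tcp_pos"],s["tcp_pos"]+[0,0,18.7]]);print(p-[150,80])
```

```text
0.11614685305547667 0.0 3.55
128 [[557.9, -353.8, 128.0], [554.8, -372.1, 128.0], [458.4, -355.8, 128.0], [461.2, -339.0, 128.0]] [ 508.1 -355.2  128. ] [97.83596719 18.51951955 97.8121483  16.99879261]
118 [[556.5, -353.0, 118.0], [553.2, -372.5, 118.0], [450.2, -355.1, 118.0], [453.2, -337.2, 118.0]] [ 503.2 -354.4  118. ] [104.49604413  19.78021568 104.47060379  18.15596691]
108 [[555.0, -352.1, 108.0], [551.6, -372.8, 108.0], [442.0, -354.3, 108.0], [445.2, -335.3, 108.0]] [ 498.4 -353.6  108. ] [111.15612106  21.04091181 111.12905928  19.31314121]
[[168.02342776 148.00481325]
 [168.08374974 159.25740597]]
```

```bash
python3 -m crank '{"linear":[[0,0,0],[0,0,0],[0,0,0],[0,0,0],[0,0,0]],"turn":[[0,0,0],[0,0,0],[0,0,0],[0,0,0],[0,0,0]],"hand":[0,0,0,0,0]}' 100; python3 -c "
from h import *
snap('wrist','w3')
a=cv2.absdiff(cv2.imread('pics/w2.png'),cv2.imread('pics/w3.png')).max(2);print((a>40).sum())"
```

```text
time: 4.05
tcp_pos: [506.9, -355.1, 95.6]
tool_rot: [-3.142, 0.0, -0.167]
force: [0.4, -0.2, -0.0]
opening: 0.005
gripper_force: 0.0
8657
```

```bash
python3 -c "
from h import *
im,_=snap('scene','s3')
cv2.imwrite('pics/c3.png',np.hstack([cv2.imread('pics/w3.png')[80:400,150:490],cv2.resize(im[200:310,120:230],None,fx=3,fy=3)[:320]]))"
```

```text
(no output)
```

View pics/c3.png

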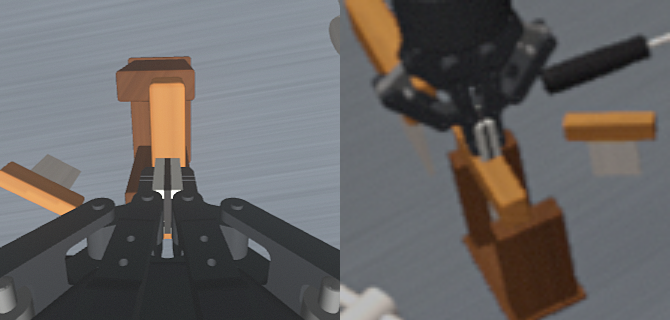

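The shut fingers are above the handle and aren't touching it, so the heights I assumed don't agree with what I see. I'll triangulate the handle and the fingertips.

Run:
```python
from h import *
im,ct=snap("top","t3")
s=env.get_state();print(s["tcp_pos"],s["joints"].round(3))
S=cam("scene");T=cam("top");W=cam("wrist")
for z in(0,20,40,60,80,100,114,128):
  X=s["tcp_pos"].copy();X[2]=z;print(z,"scene",proj(S,X).round(1),"top",proj(T,X).round(1),"wrist",proj(W,X).round(1)-[150,80])
hsv=cv2.cvtColor(cv2.imread("pics/scene0.png"),cv2.COLOR_BGR2HSV);print(hsv[255,172],hsv[285,178])
m=cv2.inRange(hsv,(8,150,165),(20,255,255));m[:,230:]=0;m[:200]=0
for k in cv2.findContours(m,0,1)[0]:
    if cv2.contourArea(k)>30: print("scene",cv2.minAreaRect(k),cv2.boxPoints(cv2.minAreaRect(k)).round())
a=cv2.imread("pics/scene0.png")[190:310,110:230];b=im[190:310,380:500]
cv2.imwrite("pics/c4.png",np.hstack([cv2.resize(x,(396,396),interpolation=2) for x in(a,b)]))
```

```text
[ 506.86033286 -355.04888321   95.58183132] [-0.66   0.547  1.761  0.     0.833  1.078]
0 scene [[178.1 290.4]] top [[435.4 233.1]] wrist [[167.8 112.6]]
20 scene [[176.8 284.8]] top [[437.5 232. ]] wrist [[167.9 118. ]]
40 scene [[175.5 279.1]] top [[439.8 230.9]] wrist [[167.9 124.2]]
60 scene [[174.1 273.2]] top [[442.1 229.8]] wrist [[167.9 131.5]]
80 scene [[172.7 267.2]] top [[444.5 228.6]] wrist [[168.  140.1]]
100 scene [[171.3 261. ]] top [[447.  227.4]] wrist [[168.  150.5]]
114 scene [[170.2 256.6]] top [[448.8 226.6]] wrist [[168.1 159.1]]
128 scene [[169.2 252.1]] top [[450.6 225.7]] wrist [[168.1 169.1]]
[ 16 165 167] [ 12 173  62]
scene ((169.4852752685547, 253.30880737304688), (30.8697452545166, 8.060434341430664), 59.036251068115234) [[158. 242.]
 [165. 238.]
 [181. 264.]
 [174. 269.]]
scene ((208.9828338623047, 239.01849365234375), (2.9623968601226807, 28.089231491088867), 87.95458984375) [[195. 238.]
 [223. 237.]
 [223. 240.]
 [195. 241.]]
scene ((135.7941131591797, 213.3235321044922), (36.01470184326172, 10.289915084838867), 59.03623962402344) [[122. 201.]
 [131. 195.]
 [149. 226.]
 [141. 231.]]
```

View pics/c4.png

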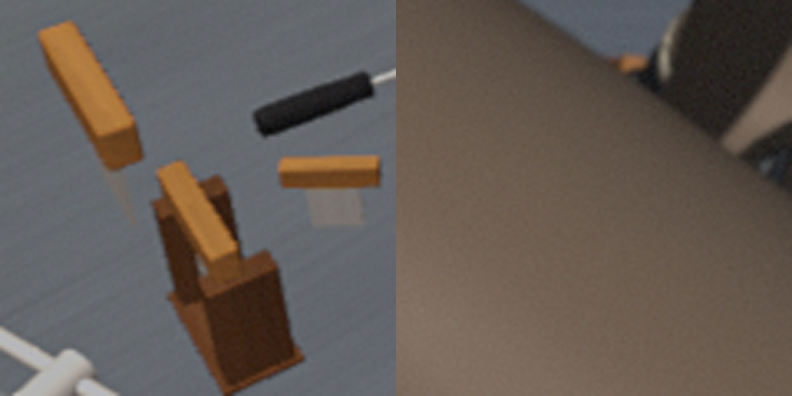

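```bash
python3 - <<'E'
from h import *
i=env.camera_info("wrist");M=np.linalg.inv(np.array(i["mount"]));K=np.array(i["K"])
def pt(X):
    p=K@(M@np.r_[X,1])[:3];return (p[:2]/p[2]).round(1)
for y in(-42,42):
  for x in(-11,11):
    for z in(-13,-35,-45): print("open",x,y,z,pt([x,y,z]))
for x in(-11,11):
  for y in(-8,8):
    for z in (0,-18.7,-32): print("shut",x,y,z,pt([x,y,z])-[150,80])
E
python3 -m crank '{"linear":[[0,0,0],[0,0,-20],[0,0,-20],[0,0,-20],[0,0,-10],[0,0,0],[0,0,0]],"turn":[[0,0,0],[0,0,0],[0,0,0],[0,0,0],[0,0,0],[0,0,0],[0,0,0]],"hand":[0,0,0,0,0,0,0]}'
python3 - <<'E'
from h import *
im,_=snap("wrist","w4");im2,_=snap("scene","s4")
cv2.imwrite("pics/c5.png",np.hstack([im[80:400,150:490],cv2.resize(im2[200:310,120:230],None,fx=3,fy=3)[:320]]))
E
```

```text
open -11 -42 -13 [254.3 250.9]
open -11 -42 -35 [246.1 268.2]
open -11 -42 -45 [241.6 277.6]
open 11 -42 -13 [252.1 219.6]
open 11 -42 -35 [243.3 233.2]
open 11 -42 -45 [238.4 240.8]
open -11 42 -13 [381.8 251.1]
open -11 42 -35 [390.2 268.3]
open -11 42 -45 [394.8 277.8]
open 11 42 -13 [384.1 219.7]
open 11 42 -35 [393.2 233.4]
open 11 42 -45 [398.1 240.9]
shut -11 -8 0 [156.6 162.5]
shut -11 -8 -18.7 [155.5 175.1]
shut -11 -8 -32 [154.6 185.6]
shut -11 8 0 [179.4 162.6]
shut -11 8 -18.7 [180.6 175.1]
shut -11 8 -32 [181.6 185.7]
shut 11 -8 0 [156.3 133. ]
shut 11 -8 -18.7 [155.1 142.8]
shut 11 -8 -32 [154.2 151.2]
shut 11 8 0 [179.8 133. ]
shut 11 8 -18.7 [181.1 142.9]
shut 11 8 -32 [182.2 151.3]
time: 4.9
tcp_pos: [506.7, -354.9, 165.0]
tool_rot: [-3.141, 0.0, -0.167]
force: [-0.5, -0.0, 0.4]
opening: 0.002
gripper_force: 0.0
```

View pics/c5.png

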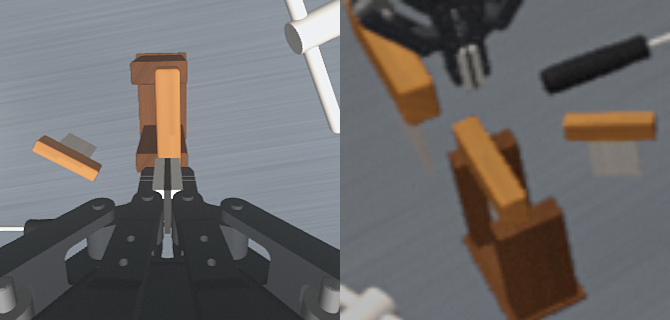

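Even with nothing in the way, the fingertips look about 33–40 mm short of the reported TCP, both in the wrist view (tip row 158) and in the scene view. So I need to go about 33 mm deeper than the stated TCP.

```bash
python3 -m crank '{"linear":[[0,0,0],[0,0,0],[0,0,0],[0,0,20],[0,0,20],[0,0,20],[0,0,16],[0,0,10],[0,0,8],[0,0,7],[0,0,0]],"turn":[[0,0,0],[0,0,0],[0,0,0],[0,0,0],[0,0,0],[0,0,0],[0,0,0],[0,0,0],[0,0,0],[0,0,0],[0,0,0]],"hand":[50,50,50,50,50,50,50,50,50,50,50]}' 60
python3 -m crank '{"linear":[[0,0,0],[0,0,0],[0,0,0],[0,0,0],[0,0,0],[0,0,0],[0,0,0]],"turn":[[0,0,0],[0,0,0],[0,0,0],[0,0,0],[0,0,0],[0,0,0],[0,0,0]],"hand":[10,10,10,10,10,10,10]}' 60
```

```text
time: 6.1
tcp_pos: [506.6, -354.9, 64.0]
tool_rot: [-3.141, 0.001, -0.167]
force: [-0.9, -0.6, -0.0]
opening: 0.587
gripper_force: 0.0
time: 6.8
tcp_pos: [507.3, -355.4, 65.4]
tool_rot: [3.141, -0.001, -0.167]
force: [-1.0, 0.6, 6.5]
opening: 0.225
gripper_force: 59.1
```

```bash
python3 -m crank '{"linear":[[0,0,0],[0,0,-10],[0,0,-20],[0,0,-25],[0,0,-30],[0,0,-30],[0,0,-30],[0,0,-30],[0,0,-18],[0,0,0],[0,0,0]],"turn":[[0,0,0],[0,0,0],[0,0,0],[0,0,0],[0,0,0],[0,0,0],[0,0,0],[0,0,0],[0,0,0],[0,0,0],[0,0,0]],"hand":[10,10,10,10,10,10,10,10,10,10,10]}' 100
python3 -m crank '{"linear":[[-4,-16,0],[-9,-33,0],[-9,-33,0],[-9,-33,0],[-9,-33,0],[-9,-33,0],[-9,-33,0],[-9,-33,0],[-9,-33,0],[-9,-33,0],[-9,-33,0],[-5,-17,0],[0,0,0],[0,0,0],[0,0,0]],"turn":[[0,0,0],[0,0,0],[0,0,0],[0,0,0],[0,0,0],[0,0,0],[0,0,0],[0,0,0],[0,0,0],[0,0,0],[0,0,0],[0,0,0],[0,0,-2.8],[0,0,0],[0,0,0]],"hand":[10,10,10,10,10,10,10,10,10,10,10,10,10,10,10]}'
python3 - <<'E'
from h import *
im,c=snap("wrist","w5");np.savez("w5.npz",K=c[0],R=c[1],t=c[2])
E
```

```text
time: 7.9
tcp_pos: [506.7, -354.9, 257.6]
tool_rot: [3.142, -0.0, -0.167]
force: [0.0, -0.1, -3.0]
opening: 0.212
gripper_force: 97.6
time: 9.4
tcp_pos: [468.9, 19.6, 256.9]
tool_rot: [3.141, 0.001, -0.119]
force: [-1.2, -0.5, -1.1]
opening: 0.217
gripper_force: 97.8
```

View pics/w5.png

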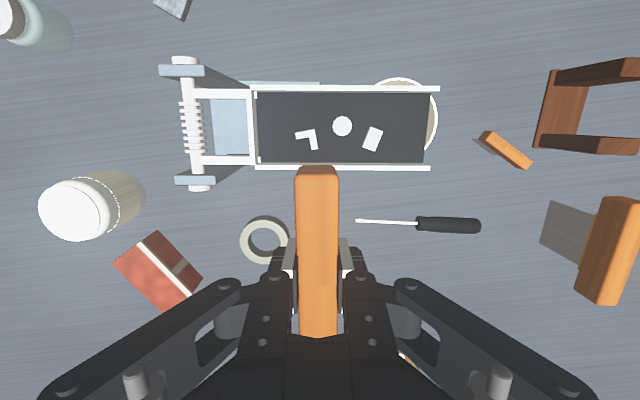

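The scraper is held square. The rubber floor corners are at (255,92), (429,94), (424,163) and (257,163). The angle spans x from 294 to 318, the slug is at (342,126) and the bar end at (373,139).

Run:
```python
from h import *
d=np.load("w5.npz");c=(d["K"],d["R"],d["t"])
p=cast(c,[(255,92),(429,93.5),(424,163.5),(257,163.5)],165);print(p.round(1))
lip=(p[1]+p[2])/2;bk=(p[0]+p[3])/2;u=lip-bk;print("len",np.linalg.norm(u),np.linalg.norm(p[1]-p[2]),np.linalg.norm(p[0]-p[3]));u/=np.linalg.norm(u)
w=cast(c,[(253,86),(439,88.5),(430,168),(256,162)],183)
print("walls",np.degrees(np.arctan2(*(w[1]-w[0])[[1,0]])))
hin=(lip-220*u+bk-60*u)/2;v=np.array([-u[1],u[0],0])
print("lip",lip,"ang",np.degrees(np.arctan2(u[1],u[0])),"hin",hin)
# walls' inner tops symmetrical -> centre line
for n,q,z in(("angle",(307,139),175),("angleback",(294,134),175),("slug",(342,126),174),("bar",(373,139),174)):
    x=cast(c,[q],z)[0]-hin;print(n,x@u,x@v)
print("h end",cast(c,[(299,170),(338,170)],290))
s=env.get_state()
for r in(80,82): X=hin+r*u;D=X-s["tcp_pos"];R=Ro.from_euler("xyz",s["tool_rot"]).as_matrix();print(r,X,D@R)
```

```text
[[570.6  65.1 165. ]
 [550.6 -92.1 165. ]
 [486.8 -87.  165. ]
 [506.1  75.1 165. ]]
len 160.8228423219565 64.01306408020385 65.31943528827463
walls -97.5248272499399
lip [518.66106324 -89.51345424 165.        ] ang -97.02814266140025 hin [545.62991035 129.24183338 165.        ]
angle 107.99643120369798 -8.307219573967442
angleback 96.1498584334625 -3.8863349249820534
slug 139.86872097714064 3.3164522147381295
bar 168.769656657702 -8.134994297100523
h end [[516.33040656  24.2222529  290.        ]
 [513.88436922   3.68545455 290.        ]]
80 [535.84136238  49.84293963 165.        ] [ 62.73420443 -38.25371829  92.0016912 ]
82 [535.59664868  47.85796729 165.        ] [ 62.72837294 -36.2537268   92.00188938]
```

```bash
python3 -m crank '{"linear":[[10,-6,0],[20,-12,0],[20,-12,0],[13.4,-7.6,0],[0,0,0],[0,0,10],[0,0,15],[0,0,8],[0,0,0],[0,0,0],[0,0,0]],"turn":[[0,0,0.3],[0,0,0],[0,0,0],[0,0,0],[0,0,0],[0,0,0],[0,0,0],[0,0,0],[0,0,0],[0,0,0],[0,0,0]],"hand":[10,10,10,10,10,10,10,10,10,10,10]}'
python3 - <<'E'
from h import *
a=[]
for n,b in(("wrist",(150,0,640,400)),("scene",(225,110,385,270))):
    im,_=snap(n,"q_"+n);a.append(cv2.resize(im[b[1]:b[3],b[0]:b[2]],(400,400) if n=="scene" else (400,327)))
cv2.imwrite("pics/c6.png",np.hstack([cv2.copyMakeBorder(a[0],0,73,0,0,0),a[1]]));print(env.get_state()["force"])
E
```

```text
time: 10.55
tcp_pos: [537.5, 48.8, 225.1]
tool_rot: [-3.141, -0.001, -0.124]
force: [0.2, -0.1, -2.0]
opening: 0.218
gripper_force: 97.8
[-0.28770219 -0.18202857 -1.07272715]
```

View pics/c6.png

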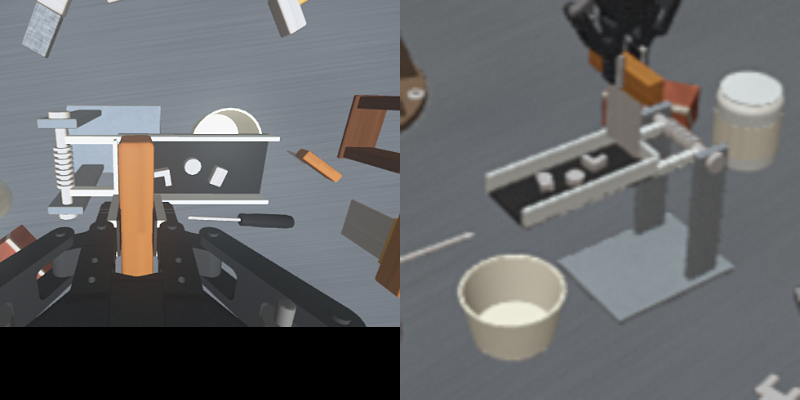

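The blade hangs above the pan near its back wall, between the side walls and behind the offcuts. I've now used all 10 picture views, so I'll go by numbers from here. Next I'll find the floor by touch.

```bash
f(){ grep -E "tcp_pos|force: \["; }
python3 -m crank '{"linear":[[0,0,3],[0,0,0],[0,0,0]],"turn":[[0,0,0],[0,0,0],[0,0,0]],"hand":[10,10,10]}' |f
python3 -m crank '{"linear":[[0,0,3],[0,0,0],[0,0,0]],"turn":[[0,0,0],[0,0,0],[0,0,0]],"hand":[10,10,10]}'|f
python3 -m crank '{"linear":[[0,0,3],[0,0,0],[0,0,0]],"turn":[[0,0,0],[0,0,0],[0,0,0]],"hand":[10,10,10]}'|f
python3 -m crank '{"linear":[[0,0,3],[0,0,0],[0,0,0]],"turn":[[0,0,0],[0,0,0],[0,0,0]],"hand":[10,10,10]}'|f
python3 -m crank '{"linear":[[0,0,3],[0,0,0],[0,0,0]],"turn":[[0,0,0],[0,0,0],[0,0,0]],"hand":[10,10,10]}'|f
```

```text
tcp_pos: [537.2, 48.9, 221.6]
force: [0.4, 0.4, -1.1]
tcp_pos: [537.1, 48.9, 218.5]
force: [-0.7, 0.6, -1.7]
tcp_pos: [537.1, 48.9, 215.5]
force: [0.0, 0.1, -1.9]
tcp_pos: [537.1, 48.9, 212.5]
force: [-0.5, -0.4, -1.2]
tcp_pos: [537.1, 48.9, 209.5]
force: [0.0, 0.3, -0.7]
```

```bash
f(){ grep -E "tcp_pos|force: \["; }
cat >> h.py <<'E'
U=np.array([np.cos(np.radians(-97.1)),np.sin(np.radians(-97.1)),0]);H=np.array([546,129,165.])
def tilt():
    """pan tilt by tracking a patch at the mouth in the scene camera"""
    ref=cv2.imread("pics/q_scene.png",0);c=cam("scene");V=np.array([-U[1],U[0],0])
    def X(t):return H+V*-32+220*(U*np.cos(t)+np.array([0,0,-np.sin(t)]))+9*(U*np.sin(t)+np.array([0,0,np.cos(t)]))
    p0=proj(c,X(0))[0];x,y=p0.round().astype(int)
    T=ref[y-8:y+9,x-9:x+10]
    im=env.camera("scene")[:,:,::-1].copy();g=cv2.cvtColor(im,6)
    r=cv2.matchTemplate(g[y-12:y+50,x-20:x+25],T,5);_,s,_,l=cv2.minMaxLoc(r)
    q=np.array([l[0]-20+9,l[1]-12+8]);th=np.arange(-.02,.45,.005)
    P=np.array([proj(c,X(t))[0]-p0 for t in th]);e=np.linalg.norm(P-q,axis=1)
    return "tilt %.3f res %.1f score %.2f shift %s"%(th[e.argmin()],e.min(),s,q)
E
python3 -c "from h import *;print(tilt())"
python3 -m crank '{"linear":[[0,0,3],[0,0,0],[0,0,0]],"turn":[[0,0,0],[0,0,0],[0,0,0]],"hand":[10,10,10]}' |f
python3 -m crank '{"linear":[[0,0,3],[0,0,0],[0,0,0]],"turn":[[0,0,0],[0,0,0],[0,0,0]],"hand":[10,10,10]}'|f
python3 -m crank '{"linear":[[0,0,3],[0,0,0],[0,0,0]],"turn":[[0,0,0],[0,0,0],[0,0,0]],"hand":[10,10,10]}'|f
python3 -c "from h import *;print(tilt())"
```

```text
tilt 0.000 res 0.0 score 1.00 shift [0 0]
tcp_pos: [537.1, 48.9, 206.5]
force: [-0.2, 0.0, -0.4]
tcp_pos: [537.4, 48.9, 203.7]
force: [0.2, 0.0, 0.5]
tcp_pos: [537.3, 48.9, 200.6]
force: [0.0, 0.1, 0.7]
tilt 0.055 res 0.2 score 0.98 shift [0 4]
```

```bash
python3 -m crank '{"linear":[[0,0,3],[0,0,3],[0,0,3],[0,0,3],[0,0,3],[0,0,3],[0,0,3],[0,0,0],[0,0,0],[0,0,0],[0,0,0],[0,0,0]],"turn":[[0,0,0],[0,0,0],[0,0,0],[0,0,0],[0,0,0],[0,0,0],[0,0,0],[0,0,0],[0,0,0],[0,0,0],[0,0,0],[0,0,0]],"hand":[10,10,10,10,10,10,10,10,10,10,10,10]}'
python3 -c "from h import *;print(tilt())"
```

```text
time: 14.35
tcp_pos: [537.2, 48.8, 179.6]
tool_rot: [3.141, 0.0, -0.123]
force: [0.2, -1.5, 3.4]
opening: 0.217
gripper_force: 98.4
tilt 0.295 res 0.6 score 0.87 shift [ 4 19]
```

```bash
python3 -m crank '{"linear":[[0,3,0.95],[0,4,1.27],[0,5,1.6],[0,5,1.6],[0,5,1.6],[0,5,1.6],[0,5,1.6],[0,5,1.6],[0,3,0.95],[0,0,0]],"turn":[[0,0,0],[0,0,0],[0,0,0],[0,0,0],[0,0,0],[0,0,0],[0,0,0],[0,0,0],[0,0,0],[0,0,0]],"hand":[10,10,10,10,10,10,10,10,10,10]}'
python3 -c "from h import *;print(tilt())"
```

```text
time: 15.4
tcp_pos: [532.1, 8.7, 166.6]
tool_rot: [3.141, 0.0, -0.124]
force: [-0.9, -1.7, 1.1]
opening: 0.219
gripper_force: 98.1
tilt 0.290 res 0.3 score 0.87 shift [ 3 19]
```

```bash
python3 -m crank '{"linear":[[0,3,0.97],[0,4,1.3],[0,5,1.62],[0,5,1.62],[0,5,1.62],[0,5,1.62],[0,5,1.62],[0,5,1.62],[0,3,0.97],[0,0,0]],"turn":[[0,0,0],[0,0,0],[0,0,0],[0,0,0],[0,0,0],[0,0,0],[0,0,0],[0,0,0],[0,0,0],[0,0,0]],"hand":[10,10,10,10,10,10,10,10,10,10]}'
python3 -c "from h import *;print(tilt())"
python3 -m crank '{"linear":[[0,3,0.97],[0,4,1.3],[0,4,1.3],[0,4,1.3],[0,4,1.3],[0,4,1.3],[0,4,1.3],[0,3,0.97],[0,0,0]],"turn":[[0,0,0],[0,0,0],[0,0,0],[0,0,0],[0,0,0],[0,0,0],[0,0,0],[0,0,0],[0,0,0]],"hand":[10,10,10,10,10,10,10,10,10]}'
python3 -c "from h import *;print(tilt());snap('scene','s7');snap('top','t7');snap('wrist','w7')"
```

```text
time: 16.45
tcp_pos: [527.2, -31.1, 153.7]
tool_rot: [3.141, 0.0, -0.124]
force: [-0.4, -2.5, 0.2]
opening: 0.207
gripper_force: 98.0
tilt 0.290 res 0.3 score 0.87 shift [ 3 19]
time: 17.4
tcp_pos: [523.5, -60.8, 144.0]
tool_rot: [3.141, 0.0, -0.124]
force: [0.2, -2.0, 0.3]
opening: 0.215
gripper_force: 98.0
tilt 0.295 res 2.5 score 0.45 shift [ 1 20]
```

```bash
python3 -m crank '{"linear":[[0,2,0.65],[0,3,0.97],[0,3,0.97],[0,3,0.97],[0,3,0.97],[0,0,0],[0,0,0],[0,0,0]],"turn":[[0,0,0],[0,0,0],[0,0,0],[0,0,0],[0,0,0],[0,0,0],[0,0,0],[0,0,0]],"hand":[10,10,10,10,10,10,10,10]}'
python3 - <<'E'
from h import *
print(tilt());im,c=snap('scene','s8');a=cv2.imread("pics/q_scene.png")
cp=np.array([520,-91,3.]);print("cup",proj(c,[cp,cp+[0,0,57]]).round())
def show(g):
    for r in g: print("".join(" .:-=+*#%@"[min(9,int(v)//26)] for v in r))
x0,x1,y0,y1=240,300,212,255
show(cv2.cvtColor(im,6)[y0:y1,x0:x1])
E
```

```text
time: 18.4
tcp_pos: [521.9, -74.3, 139.6]
tool_rot: [3.141, 0.0, -0.124]
force: [-0.8, -2.1, 1.2]
opening: 0.212
gripper_force: 98.0
tilt 0.305 res 0.7 score 0.60 shift [ 3 20]
cup [[269. 241.]
 [268. 225.]]
==================--===***#%%%#=.:-====+#%*+++++++++++++++++
========--==========*#%#***####+-.:-==*##*++++++=-=+++++++++
=====--=-======-=**##***********+-.:+##**+++++=--=++++++++++
====-===========*##**************+-:+#*++++++=-::=++++++++++
----========-=*##**+**************+--+++++++====--=+++++++++
=-===========*##*++++**************+--++++=-=#%*=--=++++++++
===========+##*+++++****************+-=++=-=*##%*=--=+++++++
=========-=##*++++++*****************+==-=+***###+=--=++++++
==========*#*++++++++******************==******#%#+=--=+++++
=========+##+=+++++++***************************##*=---=++++
=======-=##+==+++++++****************************%#=-=--=+++
=======-+%#===+++++++****************************##+===--=++
======-=*#+===+++++++****************************##+===---=+
======-=##+===+++++++*****************************#+====---=
========##+===+++++++*****************
[... 1030 characters left out ...]
++++++++++++=================
================+++++++++++++++++++++++++++=================
================++++++++++++++++++++++++++==================
=============-==++++++++++++++++++++++++++==================
============-====+++++++++++++++++++++++++==================
===========--=-==+++++++++++++++++++++++++=================-
==========-=======+++++++++++++++++++++++++=================
======---=========+++++++++++++++++++++++===================
==========--===-====+++++++++++++++++++=====================
===----===-======-====++++++++++++++++==--==================
==--==-===========---====++++++*+++=======================-=
=--======-======--==---=================================-==-
```

```bash
python3 -m crank '{"linear":[[0,1,0.32],[0,1,0.32],[0,1,0.32],[0,1,0.32],[0,0,0],[0,0,0]],"turn":[[0,0,0],[0,0,0],[0,0,0],[0,0,0],[0,0,0],[0,0,0]],"hand":[10,10,10,10,10,10]}'
cat > look.py <<'E'
from h import *
import sys
print(tilt());im,c=snap('scene',sys.argv[1])
def show(g):
    for r in g: print("".join(" .:-=+*#%@"[min(9,int(v)//26)] for v in r))
g=cv2.cvtColor(im,6);print("cup");show(g[228:242,252:290])
print("mouth");show(cv2.resize(g[186:222,246:292],None,fx=1.5,fy=1))
E
python3 look.py s9
```

```text
time: 19.1
tcp_pos: [521.4, -78.2, 138.3]
tool_rot: [3.142, -0.0, -0.124]
force: [-0.3, -0.7, 0.8]
opening: 0.214
gripper_force: 98.3
tilt 0.155 res 14.2 score 0.60 shift [15  8]
cup
===+++++++***************************%
===+++++++***************************%
===++++++++*****#######*************##
===+++++++**#%%%%%%%%%%%%%#********#%*
+===+++++#%%%@@@@@@@@@@@@%%%#*****#%#+
#+==+++*#%@%%%%@@@@@@@@@@@@@%%#**#%%*=
%#+==+*%%#####%@@@@@@@@@@@@@@@%##%#+==
*%#*+*%@%*+***#%@@@@@@@@@@@@@@@%%#+==-
=+###%%%##****#%@@@@@@@@@@@@@@%%*+====
==+*#%%###****#%@@@@@@%%%%@@@%#*+====-
===+**#%%%#****#%@@@%%###%%##*++======
===+++***#%%%%%%%@@@%%%##**++++=======
===+++++++*****#####****++++++++====-=
===+++++++++++++++++++++++++++++====-=
mouth
======================--:.....:-===-----==+++========++****++++++++++
=======================--:.....:-==---:--===++++=====+++++++++++++==-
=========================-:....:-==---::---==+++=======++=+++++++=-::
==========================--:..:-==--:::::---=++++=========+++=--::..
============================----===--:::--::--==++++====---==--:.....
===============
[... 1454 characters left out ...]

======-==================+***##%%%%%#*=========--=+####*+++++++++++++
=====================+*#%###***######*+=--======+*###*+++++++++++++++
----============+**####****************+=---=+*###**++++++++===++++++
===============+*##**********************+=-=+*#**++++++++++======+++
=========-==+*##****+*********************+=-==++++++++++++++==---=++
==========+*##**+++++***********************+=-==++++++===*#%#*=---==
========+*##**+++++++************************+====++++===+*##%#*+=---
=======+##**++++++++++*************************+======+*****####*+=--
======+*#**+++++++++++***************************+==+*********####*=-
=====+###+++++++++++++*****************************************###*+=
```

```bash
cat > geo.py <<'E'
from h import *
import sys
c=cam("scene");t=.3;V=np.array([-U[1],U[0],0]);e=U*np.cos(t)+np.array([0,0,-np.sin(t)]);n=U*np.sin(t)+np.array([0,0,np.cos(t)])
for r in(200,210,215,220,225,230): print(r,[proj(c,H+r*e+w*V+z*n)[0].round(1).tolist() for w,z in((-32,0),(0,0),(0,9),(32,0),(-32,18))])
E
python3 geo.py
python3 - <<'E'
from h import *
c=cam("wrist");s=env.get_state();im,_=snap("wrist","w9")
t=.3;V=np.array([-U[1],U[0],0]);e=U*np.cos(t)+np.array([0,0,-np.sin(t)])
print("lip corners wrist",proj(c,[H+220*e+w*V for w in(-32,0,32)]).round())
g=cv2.cvtColor(im,6);h=cv2.inRange(g,150,255)
p=proj(c,H+220*e)[0].round().astype(int)
sub=cv2.resize(g[p[1]-45:p[1]+30,p[0]-40:p[0]+60],(100,50))
for r in sub: print("".join(" .:-=+*#%@"[min(9,int(v)//26)] for v in r))
E
```

```text
200 [[270.8, 200.4], [277.5, 207.0], [276.5, 204.7], [284.3, 213.7], [268.9, 195.9]]
210 [[267.7, 202.6], [274.3, 209.2], [273.4, 207.0], [281.2, 216.0], [265.7, 198.1]]
215 [[266.2, 203.7], [272.7, 210.3], [271.8, 208.1], [279.6, 217.1], [264.1, 199.2]]
220 [[264.6, 204.8], [271.2, 211.4], [270.2, 209.2], [278.0, 218.3], [262.6, 200.3]]
225 [[263.0, 205.9], [269.6, 212.6], [268.6, 210.3], [276.3, 219.5], [261.0, 201.4]]
230 [[261.5, 207.0], [268.0, 213.7], [267.0, 211.5], [274.7, 220.6], [259.4, 202.6]]
lip corners wrist [[320. 247.]
 [320. 212.]
 [320. 174.]]
@%%%%#######%@@%%%%*-=======================++++=++===@@@@@@@@@@@@@@@@@@@@@@@@@@@###############@@@@
=======+====++++++==========================+=+++++++==@@@@@@@@@@@@@@@@@@@@@@@@@@*#############*#@@@
*****************+==================+=+++++++++++++++==*@@@@@@@@@@@@@@@@@@@@@@@@@%*#############*%@@
**********+*****+========================+++++++++++++==@@@@@@@@@@@@@@@@@@@@@@@@@@*##############*@@
####%%%%%%%@@@@@*-========+=++=++++++++++++++++++++++++=*@@@@@@@@@@@@@@@@@@@@@@@@@###############*%@
@@@@@@@@@@@@@@@@+=++*******
[... 3817 characters left out ...]
----------+**********####*#****#**********#########**######################@@@@@#*++**********
----------------+**********#####*##*************#########**####################%@@@@%*++*******+****
----------------+**********#*###*****************########**#################%@@@@@%*++**************
----------------+**********#***#****************#########**##############%%@@@@@%%+*****************
--------=========************#******************#########*+++++++++####%@@@@@%**++******+****++*****
--------=++++++==********************************########*=++++++++%%@@@@@@%#+++++*++****++*++*+****
-------=+++++++==*************#******************########*=+++++++=@@@@@%**+++*******++**+++++++++++
```

The bright feature at (264,200) matches the predicted end of the pan's far wall at 0.3 rad, so it isn't an offcut, and nothing shows beyond the lip. I'll let the pan rise slowly with the blade.

```bash
python3 -m crank '{"linear":[[0,0,-3],[0,0,-4],[0,0,-5],[0,0,-5],[0,0,-5],[0,0,-5],[0,0,-5],[0,0,-5],[0,0,-5],[0,0,-5],[0,0,-5],[0,0,-5],[0,0,-5],[0,0,-5],[0,0,-10],[0,0,-20],[0,0,-20],[0,0,-10],[0,0,0],[0,0,0]],"turn":[[0,0,0],[0,0,0],[0,0,0],[0,0,0],[0,0,0],[0,0,0],[0,0,0],[0,0,0],[0,0,0],[0,0,0],[0,0,0],[0,0,0],[0,0,0],[0,0,0],[0,0,0],[0,0,0],[0,0,0],[0,0,0],[0,0,0],[0,0,0]],"hand":[10,10,10,10,10,10,10,10,10,10,10,10,10,10,10,10,10,10,10,10]}'
python3 - <<'E'
from h import *
print(tilt())
im,c=snap('scene','s10');a=cv2.imread("pics/q_scene.png")
d=cv2.absdiff(im,a).max(2)
m=cv2.inRange(d,30,255)
for k in cv2.findContours(m[150:300,200:340].copy(),0,1)[0]:
    if cv2.contourArea(k)>4: print("diff",cv2.boundingRect(k),"+(200,150)",cv2.contourArea(k))
for r in d[222:244,248:292]: print("".join(" .:-=+*#%@"[min(9,int(v)//15)] for v in r))
E
```

```text
time: 21.25
tcp_pos: [521.2, -78.0, 264.9]
tool_rot: [-3.141, 0.0, -0.124]
force: [-0.4, -0.1, -1.2]
opening: 0.211
gripper_force: 97.8
tilt 0.000 res 0.0 score 1.00 shift [0 0]
diff (59, 84, 9, 5) +(200,150) 21.5
diff (79, 29, 8, 8) +(200,150) 36.0
diff (91, 27, 8, 8) +(200,150) 36.0
diff (97, 21, 11, 8) +(200,150) 46.5
diff (118, 0, 12, 3) +(200,150) 12.0
diff (107, 0, 15, 23) +(200,150) 124.5
diff (72, 0, 13, 5) +(200,150) 36.0
                                            
                                            
                                            
                                            
                                            
                                            
                                            
                                            
                                            
                                            
                                            
                ..                          
            .-----.                         
            .=*===:                         
           .:-=+==:                         
          .:--====-.       ..               
             .-===-:     .:::.              
                ....     ..
```

The pan is level, all three offcuts have left it, and nothing new shows outside the cup. I'll check inside the cup with the wrist camera on the way back.

```bash
python3 -m crank '{"linear":[[-15,5.7,0],[-20,8,0],[-20,8,0],[-13.3,4,0],[0,0,0],[0,0,0]],"turn":[[0,0,0],[0,0,0],[0,0,0.8],[0,0,0.85],[0,0,0.8],[0,0,0]],"hand":[10,10,10,10,10,10]}'
python3 - <<'E'
from h import *
im,c=snap("wrist","w10");p=proj(c,[[520,-91,5],[520,-91,60]]);print(p.round())
x,y=p[0].round().astype(int)
g=cv2.cvtColor(im,6)[y-38:y+38,x-45:x+45]
for r in cv2.resize(g,(90,42)): print("".join(" .:-=+*#%@"[min(9,int(v)//26)] for v in r))
E
```

```text
time: 21.95
tcp_pos: [450.9, -95.0, 265.3]
tool_rot: [-3.142, -0.0, -0.167]
force: [1.2, 0.7, -2.1]
opening: 0.216
gripper_force: 97.8
[[308. 122.]
 [306. 123.]]
@@@@@@@@@@@@@@@@@@@@@@@@@@@@@@@@@@@*%%%%%%%%%%%%%%#########%%@@@@@#***********************
@@@@@@@@@@@@@@@@@@@@@@@@@@@@@@@@@@@+#%%%%%%%%%%%%#############%@@@@@**********************
@@@@@@@@@@@@@@@@@@@@@@@@@@@@@%%%%%#*#%%%%%%%%%%%%%###############@@@@@********************
*********************++++++++++=====*%%%%%%%%######################@@@@%******************
====--===----------------=========-=@@@@@@@@@@@@@@%%%################@@@@*****************
-----------=--===-=================-@@@@@@@@@@@@@@@@@@%%##############%@@@%+**************
-----------==-=====================-@@@@@@@@@@@@@@@@@@@@@%#############%@@@#+*************
-------==--========================-@@@@@@@@@@@@@@@@@@@@@@@@%############@@@**************
--=------==-=======================-@@@@@@@@@@@@@@@@@@@@@@@@@@############@@@@+***********
-----====--========================-@@@@@@@@@@@@@@@@@@@@@@@@@@@@###########@@@%***********
-----=--====================
[... 2183 characters left out ...]
===========-@@@@@@@@@@@@@@@###############%@@@@****************
----------------======================-%@@@@@@%%%%%################%@@@@******************
--------------=--=-===================-*%%########################@@@@#*******************
------------------=====================+#%#####################%@@@@%*********************
-----------------======================+#%%#################%@@@@@%***********************
-----------------===-===================*%%%#############%@@@@@@+*************************
------------------------=--=--========-=*%%#########%%@@@@@@@*****************************
---------=-============++++++++++++***+*#%%%%%%@@@@@@@@@###*******************************
```

```bash
python3 -m crank '{"linear":[[4,22,0],[6,35,0],[6,35,0],[6,36,0],[0,0,0],[0,0,0]],"turn":[[0,0,0],[0,0,0],[0,0,0],[0,0,0],[0,0,0],[0,0,0]],"hand":[10,10,10,10,10,10]}'
python3 - <<'E'
from h import *
im,c=snap("wrist","w11");p=proj(c,[[520,-91,5],[520,-91,60],[519,-90,165]]);print(p.round())
x,y=p[0].round().astype(int)
g=cv2.cvtColor(im,6)[y-26:y+26,x-38:x+38].astype(float);print(g.max())
g=np.clip((g-175)/75*9.99,0,9)
for r in cv2.resize(g,(114,52)): print("".join(" .:-=+*#%@"[int(v)] for v in r))
E
```

```text
time: 22.6
tcp_pos: [451.4, -225.5, 264.9]
tool_rot: [-3.141, 0.0, -0.168]
force: [-0.7, 0.3, -1.1]
opening: 0.216
gripper_force: 98.0
[[224. 137.]
 [211. 139.]
 [172. 148.]]
255.0
===========================+#@@@@@@@@@@@@@@@@@@@@@@@@@@@@@@@@@@@@@@@@@@%%%%%@@@=                                  
========================+*#%@@@@@@@@@@@@@@@@@@@@@@@@@@@@@@@@@@@@@@@@@@@@@@@@@@@@#.                                
=======================+%@@@@@@@@@@@@@@@@@@@@@@@@@@@@@@@@@@@@@@@@@@@@@@@@@@@@@@@#.                                
======================*@@@@@@@@@@@@@@@@@@@@@@@@@@@@@@@@@@@@@@@@@@@@@@@@@@@@@@@@@@@=                               
-====================#%@@@@@@@@@@@@@@@@@@@@@@@@@@@@@@@@@@@@@@@@@@@@@@@@@@@@@@@@@@@@#.                             
===================+*%@@@@@@@@@@@@@@@@@@@@@@@@@@@@@@@@@@@@@@@@@@@@@@@@@@@@@@@@@@@@@@@=                            
==================+#@@@@@@@@@@@@@@@@@@@@@@@@@@@@@@@@@@@@@@@@@@@@@@@@@@@@@@@@@@@@@@@@@=                            
=================+%@@@@@@@@@@@@@@@@@@@@@@@@@@@@@@@@@@@@@@@@@@@@@@@@@@@@@@@@@@@@@@@@@@@#.                          
[... 4334 characters left out ...]
@@@@%*.=%%@%#-                      
=================================%@@@@@@@@@@@@@@@@@@@@@@@@@@@@@@@@@@@@@@@@@@@@@@%%= .+@@@#.                       
=================================-=*%@@@@@@@@@@@@@@@@@@@@@@@@@@@@@@@@@@@@@@@@@@=   .#@@@%*.                       
====================================-=*%@@@@@@@@@@@@@@@@@@@@@@@@@@@@@@@@@@@@%#:.. .:#@@@=                         
=======================================-+#%@@@@@@@@@@@@@@@@@@@@@@@@@@@@@@%#:......+@@@%%-                         
=========================================--::+#@@@@@@@@@@@@@@@@@@@@@@@= ....... .+%@@@#.                          
==============================================--:-+#%%%@@@@@@@%*- ..:.::::::.. :+%@@@%+.
```

The contrast-stretched view shows the disc, the angle and the bar end all lying inside the cup. Next is the return to the rack.

```bash
python3 -m crank '{"linear":[[10,16,0],[18,28,0],[18,28,0],[18,28,0],[12.4,18.7,0],[0,0,0],[0,0,0],[0,0,0]],"turn":[[0,0,0],[0,0,0],[0,0,0],[0,0,0],[0,0,0],[0,0,0],[0,0,0],[0,0,0]],"hand":[10,10,10,10,10,10,10,10]}'
python3 - <<'E'
from h import *
s=env.get_state();R=Ro.from_euler("xyz",s["tool_rot"]).as_matrix();print((np.array([507,-355.1,s["tcp_pos"][2]])-s["tcp_pos"])@R)
im,c=snap("wrist","w12")
hsv=cv2.cvtColor(im,cv2.COLOR_BGR2HSV)
m=cv2.inRange(hsv,(8,110,60),(18,255,165));
# rack base/blocks at z=100 around the image top
for k in cv2.findContours(m,0,1)[0]:
    if cv2.contourArea(k)>80: r=cv2.boundingRect(k);print(r,cast(c,[(r[0],r[1]),(r[0]+r[2],r[1])],100).round(1).tolist())
E
```

```text
time: 23.45
tcp_pos: [506.6, -353.6, 265.3]
tool_rot: [-3.141, 0.0, -0.165]
force: [0.0, 0.1, -1.8]
opening: 0.215
gripper_force: 98.2
[ 6.32800710e-01  1.45378069e+00 -7.81529030e-04]
(292, 130, 46, 47) [[570.2, -332.7, 100.0], [561.1, -387.2, 100.0]]
```

```bash
f(){ grep -E "tcp_pos|force: \["; }
python3 -m crank '{"linear":[[0.5,1.5,0],[0,0,15],[0,0,25],[0,0,30],[0,0,30],[0,0,30],[0,0,25],[0,0,20],[0,0,10],[0,0,5],[0,0,0],[0,0,0]],"turn":[[0,0,0.1],[0,0,0],[0,0,0],[0,0,0],[0,0,0],[0,0,0],[0,0,0],[0,0,0],[0,0,0],[0,0,0],[0,0,0],[0,0,0]],"hand":[10,10,10,10,10,10,10,10,10,10,10,10]}' |f
python3 -m crank '{"linear":[[0,0,2],[0,0,2],[0,0,2],[0,0,0],[0,0,0]],"turn":[[0,0,0],[0,0,0],[0,0,0],[0,0,0],[0,0,0]],"hand":[10,10,10,10,10]}' |f
python3 -m crank '{"linear":[[0,0,1.5],[0,0,0],[0,0,0]],"turn":[[0,0,0],[0,0,0],[0,0,0]],"hand":[10,10,10]}' |f
python3 -m crank '{"linear":[[0,0,1],[0,0,0],[0,0,0]],"turn":[[0,0,0],[0,0,0],[0,0,0]],"hand":[10,10,10]}' |f
```

```text
tcp_pos: [507.4, -356.5, 76.3]
force: [0.6, -1.3, -1.3]
tcp_pos: [506.9, -356.1, 69.3]
force: [-0.3, -0.5, -2.0]
tcp_pos: [506.9, -356.1, 67.8]
force: [-0.1, -0.6, -1.3]
tcp_pos: [506.9, -356.2, 66.8]
force: [1.0, 0.6, -2.5]
```

```bash
f(){ grep -E "tcp_pos|force: \["; }
python3 -m crank '{"linear":[[0,0,1],[0,0,0],[0,0,0]],"turn":[[0,0,0],[0,0,0],[0,0,0]],"hand":[10,10,10]}' |f
python3 -m crank '{"linear":[[0,0,1],[0,0,0],[0,0,0]],"turn":[[0,0,0],[0,0,0],[0,0,0]],"hand":[10,10,10]}' |f
```

```text
tcp_pos: [506.9, -356.1, 65.8]
force: [0.5, -0.1, -1.4]
tcp_pos: [507.0, -356.3, 65.5]
force: [-3.5, 1.0, 9.5]
```

```bash
cd .;
python3 -m crank '{"linear":[[0,0,-0.4],[0,0,0],[0,0,0],[0,0,0],[0,0,0],[0,0,0],[0,0,-5],[0,0,-15],[0,0,-25],[0,0,-30],[0,0,-30],[0,0,-30],[0,0,-30],[0,0,-20],[0,0,0],[0,0,0]],"turn":[[0,0,0],[0,0,0],[0,0,0],[0,0,0],[0,0,0],[0,0,0],[0,0,0],[0,0,0],[0,0,0],[0,0,0],[0,0,0],[0,0,0],[0,0,0],[0,0,0],[0,0,0],[0,0,0]],"hand":[10,22,30,45,50,50,50,50,50,50,50,50,50,50,50,50]}' 60
python3 - <<'E'
from h import *
print(tilt());im,c=snap("wrist","w13")
hsv=cv2.cvtColor(im,cv2.COLOR_BGR2HSV)
m=cv2.inRange(hsv,(8,110,150),(18,255,255))
for k in cv2.findContours(m,0,1)[0]:
    if cv2.contourArea(k)>400: r=cv2.minAreaRect(k);w=cast(c,cv2.boxPoints(r),128);print(w.round().tolist(),w.mean(0).round(1),np.linalg.norm(w-np.roll(w,1,0),axis=1).round())
a=cv2.imread("pics/scene0.png");b,_=snap("scene","s13");m=cv2.inRange(cv2.absdiff(a,b).max(2),35,255);m[:180]=0;m[:,230:]=0
for k in cv2.findContours(m,0,1)[0]:
    if cv2.contourArea(k)>4: print("diff",cv2.boundingRect(k))
E
```

```text
time: 28.0
tcp_pos: [507.0, -356.2, 251.3]
tool_rot: [3.141, -0.001, -0.168]
force: [-0.1, -0.7, -0.5]
opening: 0.588
gripper_force: 0.0
tilt 0.000 res 0.0 score 1.00 shift [0 0]
[[405.0, -344.0, 128.0], [402.0, -369.0, 128.0], [301.0, -357.0, 128.0], [305.0, -330.0, 128.0]] [ 353.2 -350.   128. ] [101.  26. 101.  28.]
[[504.0, -231.0, 128.0], [513.0, -238.0, 128.0], [474.0, -285.0, 128.0], [465.0, -277.0, 128.0]] [ 488.9 -257.8  128. ] [61. 12. 60. 12.]
[[557.0, -354.0, 128.0], [554.0, -373.0, 128.0], [459.0, -358.0, 128.0], [462.0, -337.0, 128.0]] [ 508.  -355.3  128. ] [97. 19. 97. 21.]
diff (171, 180, 3, 8)
diff (165, 180, 5, 12)
diff (119, 180, 21, 20)
```

```bash
python3 -c "
from workcell import env
print(env.finish_job())"
```

```text
the job is handed in; nothing more can be done
None
```

The job is handed in, with no verdict returned: the camera checks showed all three offcuts in the cup, the pan level again, and the scraper hanging in its rack within about 1 mm of where it started.

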